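Find the heavier valve cartridge and show it to the inspection camera

TASK

One of the two sealed valve cartridges in the grey tray has its steel poppet fitted and is clearly heavier: lift the red-capped one clear of the tray and set it back upright in the tray, then lift the yellow-capped one in the same way, and feel which is heavier. Finish while holding the heavier one still and upright in the gripper in front of the inspection camera, over the middle of the white disc with the middle of its block level with the lens, and with the lighter one standing upright, let go, in the tray. Don't tip either cartridge over, and leave everything else where it is.

Things in the scene. Friction and masses are not known exactly. Their poses are not given: they have to be found in the camera images.
- cart_red: Loose sealed valve cartridge: aluminium block 50 x 50 x 64 mm high (flat sides, flush brass port rings) with a round red cap 34 mm across, 14 mm high on top. Origin: centre of underside; z up, x, y square to the sides. Holds a steel poppet (0.51-0.67 kg in all) or a plastic plug (0.27-0.35 kg), unseen from outside; one cartridge of each kind, which is which varies.
- cart_yellow: Loose sealed valve cartridge: aluminium block 50 x 50 x 64 mm high (flat sides, flush brass port rings) with a round yellow cap 34 mm across, 14 mm high on top. Origin: centre of underside; z up, x, y square to the sides. Holds a steel poppet (0.51-0.67 kg in all) or a plastic plug (0.27-0.35 kg), unseen from outside; one cartridge of each kind, which is which varies.
- tray: Grey tray, fixed. Origin: on the table under the middle of the low wall between its two compartments (132 x 132 mm, centres 66 mm either side along y), one cartridge about the middle of each. Floor 4 mm above the table, walls 16 mm high. A strip with two brass nuts lies along its +x side, beyond a wall at x = 70 mm. Outside: x -70 to 120, y -135 to 135 mm.
- station: Inspection station, fixed: grey base plate 260 x 150 mm (x -75 to 185), 12 mm high, with a white disc 110 mm across, top 16 mm above the table. Origin: on the table under the disc centre. A black camera on a post (162 mm high, 44 mm wide) stands at x = 160 mm and looks along -x over the disc; lens front at x = 120 mm.
- station_view (a point): Point on the axis of the white disc, level with the centre of the camera's lens, 140 mm above the table: the middle of the presented cartridge's block (32 mm above its underside) belongs here.
- nut_1: Loose brass hexagon nut, 22 mm across, 14 mm high, in the tray's narrow strip; leave alone. Origin: underside.
- nut_2: Another such nut in the tray's strip; leave alone.
- cap_1: Loose blue plastic cap, 32 mm across, 18 mm high, on the station's base plate behind the disc; leave alone. Origin: underside.
- cap_2: Another such blue cap on the station's base plate; leave alone.
- wrench: Loose steel wrench lying on the far side of the table; leave alone.
- jar: Closed amber jar, 60 mm across, 80 mm high, on the robot's left; leave alone. Origin: underside.
- screwdriver: Loose screwdriver lying on the robot's right; leave alone.
Things that resemble listed ones, but are neither listed nor needed, are in the scene too. Leave any blue look-alike of the cart_red alone. Leave any pink look-alike of the cart_yellow alone.

How it is judged:
On the way, in this order (a step that is already met when the one before it is completed fails the run):
1. the red-capped cartridge is lifted clear of the tray (underside 26 mm above its floor) while the yellow-capped one stands in it (height (world z) of cart_red above 0.03 m and contact force between cart_red and the fingers above 2 N and contact force between cart_red and tray below 0.1 N and contact force between cart_yellow and tray above 1 N and contact force between cart_yellow and the fingers below 0.1 N and angle between cart_yellow's own z axis and vertical below 0.15 rad), for 0.2 s.
2. the yellow-capped cartridge is lifted clear of the tray in the same way while the red-capped one stands upright in it, let go (height (world z) of cart_yellow above 0.03 m and contact force between cart_yellow and the fingers above 2 N and contact force between cart_yellow and tray below 0.1 N and contact force between cart_red and tray above 1 N and contact force between cart_red and the fingers below 0.1 N and angle between cart_red's own z axis and vertical below 0.15 rad), for 0.2 s.
At the end, for the whole second after the job is handed in: Heavier cartridge held still by the fingers alone, upright within 0.2 rad, axis within 30 mm of the disc axis, block middle within 35 mm of lens height; the lighter one (tray carries under 4.2 N) at rest in the tray, upright within 0.15 rad, let go (((horizontal distance between cart_red and station_view below 0.03 m and z of cart_red in the frame of station_view between -0.067 and 0.003 m and angle between cart_red's own z axis and vertical below 0.2 rad and linear speed of cart_red below 0.03 m/s and contact force between cart_red and the fingers above 2 N and contact force between cart_red and station below 0.1 N and contact force between cart_red and cart_yellow below 0.1 N and contact force between cart_yellow and tray between 1 and 4.2 N and contact force between cart_yellow and the fingers below 0.1 N and angle between cart_yellow's own z axis and vertical below 0.15 rad and linear speed of cart_yellow below 0.02 m/s) or (horizontal distance between cart_yellow and station_view below 0.03 m and z of cart_yellow in the frame of station_view between -0.067 and 0.003 m and angle between cart_yellow's own z axis and vertical below 0.2 rad and linear speed of cart_yellow below 0.03 m/s and contact force between cart_yellow and the fingers above 2 N and contact force between cart_yellow and station below 0.1 N and contact force between cart_yellow and cart_red below 0.1 N and contact force between cart_red and tray between 1 and 4.2 N and contact force between cart_red and the fingers below 0.1 N and angle between cart_red's own z axis and vertical below 0.15 rad and linear speed of cart_red below 0.02 m/s))); the arm keeps its last pose, push and grip.
It fails at once if a cartridge is tipped over (more than 0.6 rad) (angle between any of cart_red, cart_yellow's own z axis and vertical above 0.6 rad).
It fails at once if one of the other loose things is moved by more than 40 mm (distance of any of nut_1, nut_2, cap_1, cap_2, wrench, jar, screwdriver from where it was at the start of the episode above 0.04 m).
It also fails if it takes over 72 s, if anything falls off the work surface, if the arm or the gripper's body presses on something with over 40 N, if the wrist force passes 120 N, or if a joint passes its speed limit or range.

ROBOT

A 6-joint arm with a two-finger parallel gripper is mounted at the origin on the work surface. World frame = base frame: x ahead of the robot, y to its left, z up, the work surface at z = 0. Lengths are in m, angles in rad, forces in N, time in s.
With the tool pointing down it reaches from about 0.35 to 0.975 m from the base axis. Payload 17.4 kg.
Tool frame: the origin (TCP) lies midway between the tips of the shut fingers; the grasp point (between the pads) lies ctrl.grip_depth behind it (ctrl.grip_depth is the distance from the TCP to the grasp point, in m); z points along the fingers, y is the direction in which the jaws open and shut (so a half turn about z gives the same grasp; the last joint's range is limited). The gripper opens to 85 mm and grips with 20 to 120 N. Pads are 22 mm wide; open, the fingers measure 114 mm over their backs; the gripper's body (76 mm by 85 mm) begins 54 mm behind the grasp point. The pads swing forward as they close: fully open they stand 13 mm farther back than shut.
Start: joints at [-1.358, 0.116, 1.442, -0, 1.584, -0.038], TCP at [0.168, -0.654, 0.231] pointing down, gripper open.
Joint ranges: [-2.83, 2.83], [-0.83, 2.19], [0.07, 2.5], [-1.14, 4.28], [0.01, 3], [-2.97, 2.97]. Speed limits (rad/s): [1.89, 1.89, 2.22, 3.14, 3.14, 3.14].

INTERFACE

Orientations are given as a unit quaternion [w, x, y, z].
In Python, from station import ctrl gives the robot as it stands.
- The arm moves only by the tool arm_command, never from a script. Its argument "series" is a list of rows, each a list of 4 numbers: the shift along the tool's x, y, z in cm, then the turn about the tool's z in rad. A call has 1 to 10 rows; each row is the pose to reach, as a shift and turn from the pose commanded when the call began, along the tool's axes at that moment; what a row does not reach only later rows make up. A row lasts 1/10 s, in which the tool goes at most 50 mm and 8.59 degrees, less where a joint would pass 70% of its speed; a pose out of reach is approached as far as the arm can. A call with a gripper value outside its range is refused whole. "gripper" is the closure, from 0 (fully open) to 1 (shut), set as the call begins (left out, the last holds). The fingers move at their own pace and stop on an object; "squeeze" is the grip in N (left out, the last holds). Time passes only in rows, so rows that repeat a pose let the fingers close. It gives the time, the measured TCP pose, the force and the opening at its end, in the units of the state.
- ctrl.read_state(): the state, without advancing time (a new reading comes with each control period).
- ctrl.grab_frame(name): name is "scene" or "top"; returns (picture, depth): 420x560x3 uint8, red, green, blue; 420x560 float32, m along the optical axis (not along the pixel's ray), 0 where there is no reading.
- ctrl.calibration(name): a dict with "fovy" (degrees; the focal length in pixels is half the picture's height over the tangent of half this angle, whatever the lens; pixels are square), "cx", "cy" (the principal point, pixels), "xyz" and "attitude" of the camera in the world. Camera axes: x right, y down, z forward; pixel columns grow to the right and rows downward; lengths in m; the calibration is good to about 2 mm. A picture is of the moment at which its call begins. calibration takes no time and is no camera call.
- ctrl.job_done(): hands the job in, once; it reports no verdict.
The state is a dict: "clock": time; "joints": joint angles; "joint_vel": joint speeds; "joint_efforts": joint torques, N m; "eef_pos": TCP position; "eef_rot": TCP orientation; "ft_force": force on the tool from outside, world axes, zero at the start; "ft_torque": the same for the moment, N m; "finger_gap": finger opening in m.
Only numpy, scipy, OpenCV 4.12 (cv2) and the standard library are available. Lean on these libraries where they do the work, as an engineer would, in place of code of your own. Each camera call takes 0.05 s, during which the arm holds its last target. There are 200 camera calls.

## Working session

There is one attempt and no reset: what is moved stays moved. The work goes in short steps, Python scripts to look and compute and a tool call to move; the robot and the scene stay as the last step left them, time stands still between calls to the robot, and variables do not carry over. Pictures are saved under pics/ and viewed, about 8 in all and at most 12, crops included, and the job is handed in when it is done.

Besides the shell and the picture viewer there is one more tool, called after "Request:" as a command line: name --pt "numbers of a row" for each row, then --argument value for the rest. arm_command: Moves the arm, as the interface text tells. Its arguments: {"type":"object","properties":{"series":{"type":"array","items":{"type":"array","items":{"type":"number"}}},"gripper":{"type":"number"},"squeeze":{"type":"number"}},"required":["series"]}

```bash
ls; mkdir -p pics; python3 - <<'E'
from station import ctrl
import cv2,numpy as np
s=ctrl.read_state(); print(s, ctrl.grip_depth)
for n in("top","scene"):
    im,d=ctrl.grab_frame(n); print(n,ctrl.calibration(n))
    np.savez(f"/tmp/{n}.npz",im=im,d=d)
    cv2.imwrite(f"pics/{n}0.png",im[:,:,::-1])
E
```

```text
pics
{'clock': 0.0, 'joints': array([-1.35781633e+00,  1.16492650e-01,  1.44227382e+00, -2.24092221e-05,
        1.58399671e+00, -3.78178748e-02]), 'joint_vel': array([-5.83550586e-04,  6.09353682e-04,  1.94110173e-03, -4.29638102e-04,
        8.65125882e-05,  1.30981801e-03]), 'joint_efforts': array([-8.73220574e-05, -7.31987786e+01, -6.32480621e+01, -2.12382116e-05,
        6.32929994e-03,  3.85823307e-05]), 'eef_pos': array([ 0.16745211, -0.65370106,  0.23055237]), 'eef_rot': array([-5.82036870e-04,  9.92147699e-01,  1.25070386e-01, -6.23529687e-05]), 'ft_force': array([-0.63886089, -0.06444804, -0.46855575]), 'ft_torque': array([ 0.00412908, -0.01236729,  0.02187278]), 'finger_gap': 0.08542744073723477} 0.0187
top {'fovy': 45.56907813145507, 'cx': 273.22012844134736, 'cy': 213.43570224240116, 'xyz': array([ 0.35547991, -0.00939062,  1.47349538]), 'attitude': array([ 0.04996941, -0.70413838,  0.70695713, -0.0436326 ])}
scene {'fovy': 48.24330085148452, 'cx': 269.65665517205775, 'cy': 214.66347324555124, 'xyz': array([1.01711833, 0.79835657, 1.09301311]), 'attitude': array([-0.10285599,  0.23874568,  0.89931   , -0.35165703])}
```

View pics/top0.png

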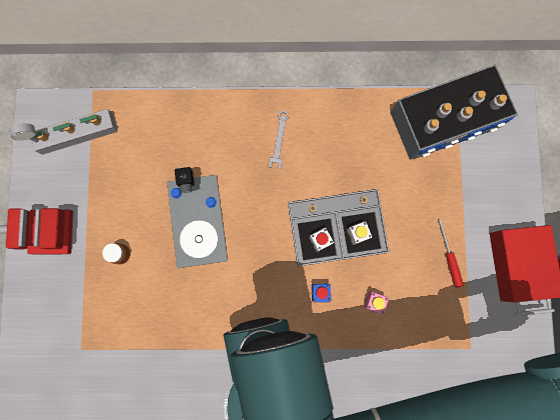

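View pics/scene0.png

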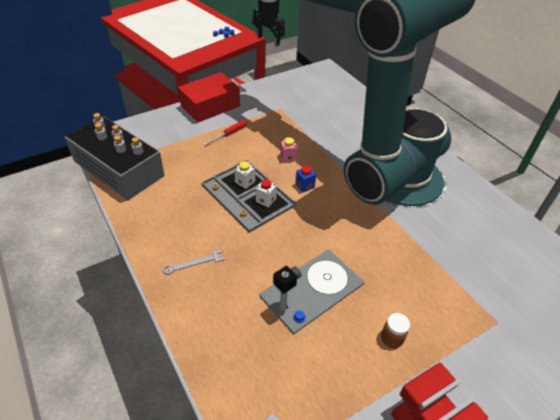

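The top view shows four candidates. Red-capped: a silver block in the tray at (321,239) and a blue block outside it at (321,292). Yellow-capped: a silver block in the tray at (361,232) and a pink block outside it at (376,302). The silver blocks in the tray fit the description. The disc is at (198,239). I'll confirm in a crop and measure.

```bash
cat > h.py <<'E'
import cv2,numpy as np
from scipy.spatial.transform import Rotation as R
from station import ctrl
def cam(n):
    c=ctrl.calibration(n); q=c["attitude"]
    return 210/np.tan(np.radians(c["fovy"]/2)),c["cx"],c["cy"],np.array(c["xyz"]),R.from_quat([q[1],q[2],q[3],q[0]])
def plane(n,uv,z):
    f,cx,cy,p,r=cam(n); uv=np.atleast_2d(np.float64(uv))
    d=r.apply(np.c_[(uv[:,0]-cx)/f,(uv[:,1]-cy)/f,np.ones(len(uv))])
    return p+d*((z-p[2])/d[:,2])[:,None]
def pix(n,P):
    f,cx,cy,p,r=cam(n); c=r.inv().apply(np.atleast_2d(P)-p); return np.c_[f*c[:,0]/c[:,2]+cx,f*c[:,1]/c[:,2]+cy]
def blob(m,near):
    k,l,s,c=cv2.connectedComponentsWithStats(m.astype(np.uint8))
    i=1+np.argmin(np.hypot(*(c[1:]-near).T)+1000*(s[1:,4]<25)); return l==i,c[i],s[i,4]
E
python3 - <<'E'
from h import *
z=np.load("/tmp/top.npz"); im,d=z["im"],z["d"]; hsv=cv2.cvtColor(im,cv2.COLOR_RGB2HSV); H,S,V=cv2.split(hsv)
f,cx,cy,p,r=cam("top")
red=((H<8)|(H>172))&(S>150)&(V>90); yel=(H>20)&(H<35)&(S>130)&(V>100)
for nm,m,near in(("red",red,(321,239)),("yel",yel,(361,232))):
    b,c,a=blob(m,near); print(nm,c,a,plane("top",c,.082)[0])
    w=(S<60)&(V>120)&(np.hypot(*(np.indices(b.shape)[::-1]-np.array(near)[:,None,None]))<22)
    w,_,_=blob(w|b,near); ys,xs=np.nonzero(w)
    P=plane("top",np.c_[xs,ys],.068)[:,:2]
    rc=cv2.minAreaRect(np.float32(P*1000)); print(" rect",rc,len(xs))
w=(S<40)&(V>190); b,c,a=blob(w,(198,239)); ys,xs=np.nonzero(b); print("disc",c,a,plane("top",c,.016)[0])
e=cv2.fitEllipse(cv2.findContours(b.astype(np.uint8),0,1)[0][0]); print(e,plane("top",e[0],.016)[0])
black=(V<60); b,c,a=blob(black,(184,175)); print("cam",c,plane("top",c,.16)[0])
blu=(H>100)&(H<125)&(S>150)
for q in((176,193),(211,202)): b,c,a=blob(blu,q);print("cap",plane("top",c,.03)[0])
for q in((312,208),(363,200)):print("nut",plane("top",q,.018)[0])
print("tray corners",plane("top",[(289,203),(378,190),(387,250),(299,265)],.016))
crop=np.hstack([cv2.resize(im[180:320,285:405],None,fx=4,fy=4,interpolation=2)]);cv2.imwrite("pics/crop1.png",crop[:,:,::-1])
E
```

```text
red [321.78640777 238.13592233] 103 [ 0.47085263 -0.13233808  0.082     ]
 rect ((469.2743225097656, -131.66046142578125), (49.974124908447266, 53.041748046875), 28.033592224121094) 292
yel [361.         231.39622642] 106 [ 0.48924421 -0.24195869  0.082     ]
 rect ((488.7247314453125, -242.11166381835938), (49.560821533203125, 50.61722183227539), 20.480960845947266) 293
disc [198.30699364 238.87011807] 1101 [0.47567061 0.22278365 0.016     ]
((198.3166961669922, 238.86911010742188), (36.620811462402344, 37.353694915771484), 66.02643585205078) [0.47567345 0.22275528 0.016     ]
cam [184.18661972 176.25      ] [0.63223126 0.24052899 0.16      ]
cap [0.61052876 0.28984182 0.03      ]
cap [0.58288033 0.18677572 0.03      ]
nut [ 0.56504959 -0.11069106  0.018     ]
nut [ 0.58812614 -0.26099318  0.018     ]
tray corners [[ 0.58055061 -0.04326396  0.016     ]
 [ 0.61813397 -0.30638383  0.016     ]
 [ 0.44097799 -0.32700351  0.016     ]
 [ 0.39852481 -0.07088215  0.016     ]]
```

View pics/crop1.png

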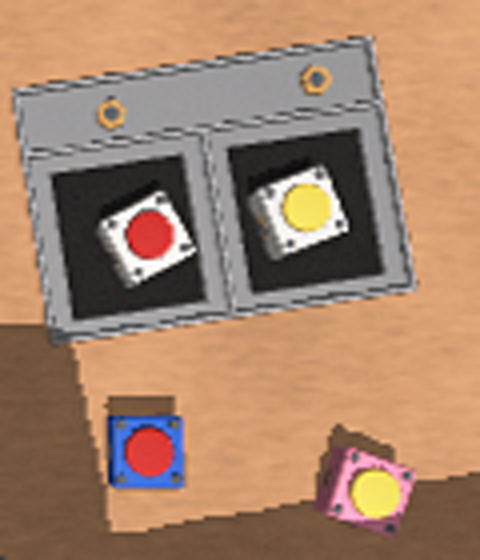

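The crop confirms it: both targets are silver blocks inside the black compartments, red at crop (150,235) and yellow at (305,207). The blue and pink blocks outside are the look-alikes. I'll cross-check against the scene view and compute the first move.

```bash
cat >> h.py <<'E'
def go(x,y,z,jaw):
    """shift (cm, tool axes) and turn to a world TCP with jaw direction in deg"""
    s=ctrl.read_state(); q=s["eef_rot"]; r=R.from_quat([q[1],q[2],q[3],q[0]])
    sh=r.inv().apply(np.array([x,y,z])-s["eef_pos"])*100
    yv=r.apply([0,1,0]); a=np.degrees(np.arctan2(yv[1],yv[0]))
    t=-((jaw-a+90)%180-90)
    print("shift cm",sh.round(2),"turn",round(np.radians(t),3),"tcp",s["eef_pos"].round(4),"jaw",round(a,1),"gap",round(s["finger_gap"],4),"t",round(s["clock"],2),"j",s["joints"].round(2))
E
python3 - <<'E'
from h import *
z=np.load("/tmp/scene.npz"); im=z["im"]; H,S,V=cv2.split(cv2.cvtColor(im,cv2.COLOR_RGB2HSV))
for nm,m,near in(("red",((H<8)|(H>172))&(S>150)&(V>90),(266,184)),("yel",(H>20)&(H<35)&(S>130)&(V>100),(244,167))):
    b,c,a=blob(m,near); print(nm,c,a,plane("scene",c,.078)[0])
w=(S<40)&(V>150); b,c,a=blob(w,(327,276)); print("disc",c,a,plane("scene",c,.016)[0])
z=np.load("/tmp/top.npz"); d=z["d"]; f,cx,cy,p,r=cam("top")
v,u=np.indices(d.shape); P=p+r.apply(np.stack([(u-cx)/f*d,(v-cy)/f*d,d],-1).reshape(-1,3)); 
for n,c in(("red",(.471,-.132)),("yel",(.489,-.242))):
    k=(np.hypot(P[:,0]-c[0],P[:,1]-c[1])<.05)&(P[:,2]>.055); print(n,k.sum(),cv2.minAreaRect(np.float32(P[k,:2]*1000)),P[k,2].max())
go(.471,-.132,.15,-61)
E
```

```text
red [265.65714286 183.25714286] 70 [ 0.4704914  -0.13441701  0.078     ]
yel [243.95714286 165.14285714] 70 [ 0.48965856 -0.24406911  0.078     ]
disc [326.98572703 276.73684211] 1121 [0.47657719 0.22345824 0.016     ]
red 317 ((470.33953857421875, -133.88711547851562), (49.72300720214844, 50.019248962402344), 27.373746871948242) 0.08992428927296281
yel 322 ((489.0730895996094, -243.84530639648438), (49.47871398925781, 51.621150970458984), 21.22709846496582) 0.08733894627360783
shift cm [ 42.35 -43.     8.11] turn -0.255 tcp [ 0.1675 -0.6537  0.2306] jaw -75.6 gap 0.0855 t 0.1 j [-1.36  0.12  1.44  0.    1.58 -0.04]
```

Both views agree to about 2 mm: red is at (0.4705,-0.133) with jaw direction -62°, and yellow at (0.489,-0.243) with -69°. I'll move above red.

Request:
arm_command --pt "10 -10 0 -0.06" --pt "20 -20 0 -0.12" --pt "30 -30 2 -0.18" --pt "38 -39 4 -0.24" --pt "42.3 -43 6 -0.24" --pt "42.3 -43 8 -0.24" --pt "42.3 -43 8 -0.24" --pt "42.3 -43 8 -0.24" --pt "42.3 -43 8 -0.24" --pt "42.3 -43 8 -0.24" --gripper 0 --squeeze 60

```text
clock: 1.1
eef_pos: [0.4168, -0.224, 0.171]
eef_rot: [0.0, 0.97, 0.243, 0.0]
ft_force: [1.1, -0.1, -0.2]
finger_gap: 0.0855
```

```bash
python3 -c "
from h import *
go(.4705,-.133,.03,-62)"
```

```text
shift cm [ 9.02 -5.5  14.1 ] turn 0.002 tcp [ 0.4168 -0.224   0.171 ] jaw -61.9 gap 0.0855 t 1.1 j [-0.55 -0.32  1.94  0.    1.52  0.53]
```

Request:
arm_command --pt "3 -2 0 0" --pt "6 -4 0 0" --pt "9 -5.5 0 0" --pt "9 -5.5 0 0" --pt "9 -5.5 2 0" --pt "9 -5.5 4 0" --pt "9 -5.5 4 0" --pt "9 -5.5 4 0" --pt "9 -5.5 4 0"

```text
clock: 2.0
eef_pos: [0.4701, -0.1354, 0.1326]
eef_rot: [0.0, 0.97, 0.243, 0.001]
ft_force: [0.2, -0.3, -0.3]
finger_gap: 0.0856
```

```bash
python3 -c "
from h import *
go(.4705,-.133,.03,-62)"
```

```text
shift cm [ 0.14 -0.21 10.26] turn 0.002 tcp [ 0.4701 -0.1354  0.1326] jaw -61.9 gap 0.0856 t 2.0 j [-0.33 -0.26  1.96 -0.    1.44  0.75]
```

Request:
arm_command --pt "0.1 -0.2 2 0" --pt "0.1 -0.2 4 0" --pt "0.1 -0.2 6 0" --pt "0.1 -0.2 8 0" --pt "0.1 -0.2 9 0" --pt "0.1 -0.2 9.8 0" --pt "0.1 -0.2 10.2 0" --pt "0.1 -0.2 10.2 0" --pt "0.1 -0.2 10.2 0"

```text
clock: 2.9
eef_pos: [0.4702, -0.1329, 0.0302]
eef_rot: [0.0, 0.97, 0.243, 0.0]
ft_force: [0.9, 0.4, 0.1]
finger_gap: 0.0854
```

Request:
arm_command --pt "0 0 0 0" --pt "0 0 0 0" --pt "0 0 0 0" --pt "0 0 0 0" --pt "0 0 0 0" --pt "0 0 0 0" --pt "0 0 0 0" --pt "0 0 0 0" --gripper 1 --squeeze 60

```text
clock: 3.7
eef_pos: [0.4702, -0.1329, 0.03]
eef_rot: [0.0, 0.97, 0.243, 0.0]
ft_force: [-0.2, 0.1, 5.8]
finger_gap: 0.0494
```

```bash
python3 -c "
from h import *
go(.4705,-.133,.03,-62);s=ctrl.read_state();print(s['ft_force'],s['ft_torque'])"
```

```text
shift cm [0.03 0.02 0.  ] turn 0.002 tcp [ 0.4702 -0.1329  0.03  ] jaw -61.9 gap 0.0494 t 3.7 j [-0.33 -0.17  2.06 -0.    1.25  0.75]
[-0.17062766  0.09086746  5.78681667] [0.02717598 0.10176507 0.05391695]
```

The gripper holds the block (gap 49.4 mm). Lifting.

Request:
arm_command --pt "0 0 -1 0" --pt "0 0 -2 0" --pt "0 0 -3 0" --pt "0 0 -4 0" --pt "0 0 -5 0" --pt "0 0 -6 0" --pt "0 0 -6 0" --pt "0 0 -6 0" --pt "0 0 -6 0" --pt "0 0 -6 0"

```text
clock: 4.7
eef_pos: [0.4696, -0.1327, 0.0889]
eef_rot: [-0.0, 0.97, 0.243, -0.0]
ft_force: [0.6, -0.3, -3.3]
finger_gap: 0.0494
```

Request:
arm_command --pt "0 0 0 0" --pt "0 0 0 0" --pt "0 0 0 0" --pt "0 0 0 0"

```text
clock: 5.1
eef_pos: [0.4698, -0.1328, 0.0894]
eef_rot: [0.0, 0.97, 0.243, -0.0]
ft_force: [0.5, -0.3, -3.1]
finger_gap: 0.0495
```

```bash
python3 - <<'E'
from h import *
F=[]
for i in range(8):
    im,d=ctrl.grab_frame("scene"); F.append(ctrl.read_state()["ft_force"][2])
print(np.round(F,2),np.mean(F),np.std(F)); go(.4702,-.1329,.03,-62)
cv2.imwrite("pics/lift1.png",cv2.resize(im[110:260,180:360],None,fx=3,fy=3)[:,:,::-1])
E
```

```text
[-3.   -3.35 -3.55 -3.56 -2.76 -3.13 -3.82 -3.42] -3.3242287119440954 0.3184628060325726
shift cm [0.03 0.03 5.95] turn 0.002 tcp [ 0.4698 -0.1328  0.0895] jaw -61.9 gap 0.0495 t 5.5 j [-0.33 -0.23  2.    0.    1.36  0.75]
```

View pics/lift1.png

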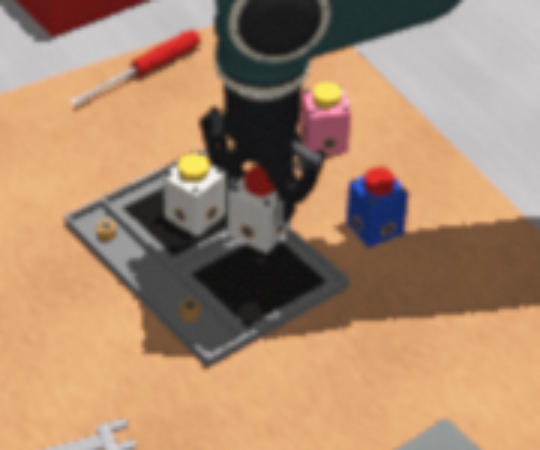

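Red is held upright and clear of the tray at crop (260,215), with yellow still standing. Red reads about 3 N (0.3 kg), so it's probably the light one. I'll set it back.

Request:
arm_command --pt "0 0 1 0" --pt "0 0 2 0" --pt "0 0 3 0" --pt "0 0 4 0" --pt "0 0 4.7 0" --pt "0 0 5.3 0" --pt "0 0 5.7 0" --pt "0 0 5.9 0" --pt "0 0 6 0" --pt "0 0 6 0"

```text
clock: 6.5
eef_pos: [0.4701, -0.1329, 0.03]
eef_rot: [0.0, 0.97, 0.243, 0.0]
ft_force: [-2.6, 1.2, 1.7]
finger_gap: 0.0494
```

Request:
arm_command --pt "0 0 0 0" --pt "0 0 0 0" --pt "0 0 0 0" --pt "0 0 0 0" --pt "0 0 0 0" --pt "0 0 0 0" --pt "0 0 0 0" --pt "0 0 0 0" --gripper 0

```text
clock: 7.3
eef_pos: [0.4698, -0.1328, 0.0294]
eef_rot: [-0.0, 0.97, 0.243, 0.0]
ft_force: [-0.0, 0.5, 0.8]
finger_gap: 0.0853
```

Request:
arm_command --pt "0 0 -1.5 0" --pt "0 0 -3 0" --pt "0 0 -5 0" --pt "0 0 -7 0" --pt "0 0 -9 0" --pt "0 0 -11 0" --pt "0 0 -12 0" --pt "0 0 -12 0" --pt "0 0 -12 0"

```text
clock: 8.2
eef_pos: [0.4697, -0.1328, 0.1492]
eef_rot: [-0.0, 0.97, 0.243, -0.0]
ft_force: [0.6, 1.6, -0.4]
finger_gap: 0.0857
```

```bash
python3 - <<'E'
from h import *
go(.489,-.243,.15,-69)
E
```

```text
shift cm [-3.49 10.63 -0.08] turn 0.124 tcp [ 0.4697 -0.1328  0.1492] jaw -61.9 gap 0.0857 t 8.2 j [-0.33 -0.27  1.94  0.    1.47  0.75]
```

Request:
arm_command --pt "-1 3 0 0.06" --pt "-2 6 0 0.12" --pt "-3 9 0 0.12" --pt "-3.5 10.6 0 0.12" --pt "-3.5 10.6 0 0.12" --pt "-3.5 10.6 0 0.12" --pt "-3.5 10.6 0 0.12" --pt "-3.5 10.6 0 0.12"

```text
clock: 9.0
eef_pos: [0.4889, -0.2419, 0.1495]
eef_rot: [-0.0, 0.983, 0.185, 0.0]
ft_force: [-0.3, -0.2, 0.7]
finger_gap: 0.0851
```

```bash
python3 - <<'E'
from h import *
im,d=ctrl.grab_frame("scene"); go(.489,-.243,.03,-69)
cv2.imwrite("pics/hov2.png",cv2.resize(im[110:260,180:360],None,fx=3,fy=3)[:,:,::-1])
E
```

```text
shift cm [-0.03  0.09 11.96] turn 0.005 tcp [ 0.4889 -0.242   0.1496] jaw -68.7 gap 0.0855 t 9.05 j [-0.51 -0.13  1.82  0.    1.45  0.69]
```

View pics/hov2.png

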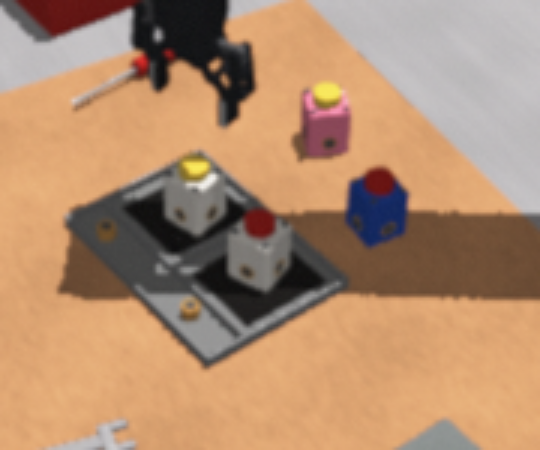

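Red stands upright and released at crop (260,250), and the gripper hangs above yellow at (195,195). Descending on yellow.

Request:
arm_command --pt "0 0.1 2 0" --pt "0 0.1 4 0" --pt "0 0.1 6 0" --pt "0 0.1 8 0" --pt "0 0.1 9.5 0" --pt "0 0.1 10.8 0" --pt "0 0.1 11.6 0" --pt "0 0.1 12 0" --pt "0 0.1 12 0" --pt "0 0.1 12 0"

```text
clock: 10.05
eef_pos: [0.4896, -0.2439, 0.0301]
eef_rot: [0.0, 0.983, 0.184, 0.0]
ft_force: [-0.2, 0.5, 0.1]
finger_gap: 0.0853
```

Request:
arm_command --pt "0 0 0 0" --pt "0 0 0 0" --pt "0 0 0 0" --pt "0 0 0 0" --pt "0 0 0 0" --pt "0 0 0 0" --pt "0 0 0 0" --pt "0 0 0 0" --gripper 1 --squeeze 70

```text
clock: 10.85
eef_pos: [0.4896, -0.2439, 0.03]
eef_rot: [0.0, 0.983, 0.184, 0.0]
ft_force: [-0.2, 0.2, 5.8]
finger_gap: 0.0491
```

Request:
arm_command --pt "0 0 -1 0" --pt "0 0 -2 0" --pt "0 0 -3 0" --pt "0 0 -4 0" --pt "0 0 -5 0" --pt "0 0 -6 0" --pt "0 0 -6 0" --pt "0 0 -6 0" --pt "0 0 -6 0" --pt "0 0 -6 0"

```text
clock: 11.85
eef_pos: [0.489, -0.2436, 0.0888]
eef_rot: [-0.0, 0.983, 0.184, -0.0]
ft_force: [0.1, -0.9, -5.4]
finger_gap: 0.0492
```

```bash
python3 - <<'E'
from h import *
F=[]
for i in range(10):
    im,d=ctrl.grab_frame("scene"); F.append(ctrl.read_state()["ft_force"][2])
print(np.round(F,2),np.mean(F),np.std(F)); go(.4765,.223,.16,-69)
cv2.imwrite("pics/lift2.png",cv2.resize(im[110:260,180:360],None,fx=3,fy=3)[:,:,::-1])
E
```

```text
[-5.78 -5.02 -5.79 -4.95 -5.87 -5.36 -6.1  -5.2  -4.97 -6.04] -5.509072071528353 0.43263516689085063
shift cm [ 15.72 -43.96  -7.06] turn 0.004 tcp [ 0.4893 -0.2437  0.0894] jaw -68.8 gap 0.0494 t 12.35 j [-0.51 -0.09  1.88  0.    1.35  0.69]
```

View pics/lift2.png

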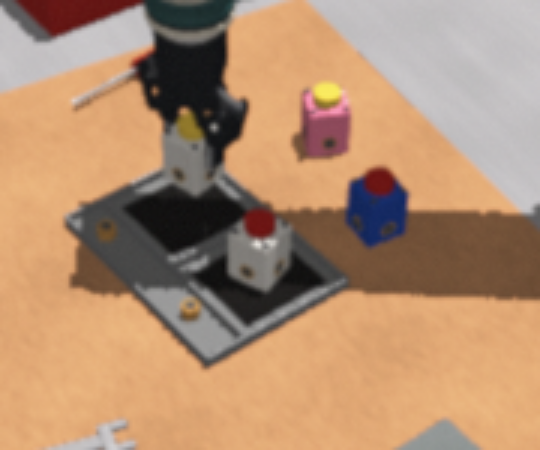

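Yellow hangs clear and upright at crop (190,160), and red stands at (260,250). Yellow reads 5.5 N against red's 3.3 N (noise ±0.4 N), so yellow is heavier. I'll carry it high over to the disc.

Request:
arm_command --pt "0 0 -2 0" --pt "0 0 -4 0" --pt "0 0 -6 0" --pt "0 0 -8 0" --pt "0 0 -10 0" --pt "1 -2 -10 0" --pt "2 -5 -10 0" --pt "3 -8 -10 0" --pt "4 -11 -10 0" --pt "5 -14 -10 0"

```text
clock: 13.35
eef_pos: [0.4849, -0.094, 0.1895]
eef_rot: [0.0, 0.983, 0.184, 0.0]
ft_force: [0.1, 0.9, -5.2]
finger_gap: 0.0494
```

Request:
arm_command --pt "1 -3 0 0" --pt "2 -6 0 0" --pt "3 -9 0 0" --pt "4 -12 0 0" --pt "5 -15 0 0" --pt "6 -18 0 0" --pt "7 -21 0 0" --pt "8 -23 0 0" --pt "9 -25 0 0" --pt "9.5 -26.5 0 0"

```text
clock: 14.35
eef_pos: [0.4776, 0.1876, 0.1894]
eef_rot: [-0.0, 0.983, 0.185, -0.0]
ft_force: [-0.4, -0.8, -4.7]
finger_gap: 0.0491
```

Request:
arm_command --pt "0.5 -1.5 0 0" --pt "1 -3 0 0" --pt "1 -3 0 0" --pt "1 -3 0 0" --pt "1 -3 0 0" --pt "1 -3 0 0"

```text
clock: 14.95
eef_pos: [0.4762, 0.2174, 0.1895]
eef_rot: [0.0, 0.983, 0.184, 0.0]
ft_force: [-0.0, 0.3, -5.9]
finger_gap: 0.0492
```

```bash
python3 -c "
from h import *
go(.476,.223,.134,-69);print(ctrl.read_state()['ft_force'])"
```

```text
shift cm [ 0.19 -0.52  5.55] turn 0.004 tcp [0.4762 0.2174 0.1895] jaw -68.8 gap 0.0492 t 14.95 j [ 0.38 -0.2   1.82 -0.    1.53  1.58]
[-0.02755478  0.34518626 -5.87085145]
```

Request:
arm_command --pt "0.2 -0.5 1 0" --pt "0.2 -0.5 2 0" --pt "0.2 -0.5 3 0" --pt "0.2 -0.5 4 0" --pt "0.2 -0.5 4.8 0" --pt "0.2 -0.5 5.3 0" --pt "0.2 -0.5 5.5 0" --pt "0.2 -0.5 5.5 0" --pt "0.2 -0.5 5.5 0" --pt "0.2 -0.5 5.5 0"

```text
clock: 15.95
eef_pos: [0.4763, 0.2233, 0.1349]
eef_rot: [-0.0, 0.983, 0.184, 0.0]
ft_force: [-0.3, 0.1, -5.4]
finger_gap: 0.0494
```

Request:
arm_command --pt "0 0 0 0" --pt "0 0 0 0" --pt "0 0 0 0" --pt "0 0 0 0" --pt "0 0 0 0" --pt "0 0 0 0" --pt "0 0 0 0" --pt "0 0 0 0" --pt "0 0 0 0" --pt "0 0 0 0"

```text
clock: 16.95
eef_pos: [0.4761, 0.2233, 0.1344]
eef_rot: [0.0, 0.983, 0.184, -0.0]
ft_force: [-0.4, 0.4, -4.7]
finger_gap: 0.0494
```

```bash
python3 - <<'E'
from h import *
im,d=ctrl.grab_frame("scene"); go(.476,.223,.134,-69);s=ctrl.read_state();print(s['ft_force'],abs(s['joint_vel']).max())
print("view pt px",pix("scene",[.476,.223,.14]),"underside",pix("scene",[.476,.223,.108]))
cv2.imwrite("pics/end.png",cv2.resize(im[130:340,180:410],None,fx=2.6,fy=2.6)[:,:,::-1])
E
```

```text
shift cm [-0.02  0.02  0.04] turn 0.004 tcp [0.4761 0.2233 0.1344] jaw -68.8 gap 0.0494 t 17.0 j [ 0.39 -0.17  1.88 -0.    1.43  1.59]
[-0.40742612  1.11358915 -4.78926132] 0.01292623213618353
view pt px [[332.12811776 248.732223  ]] underside [[330.74998032 256.29475009]]
```

View pics/end.png

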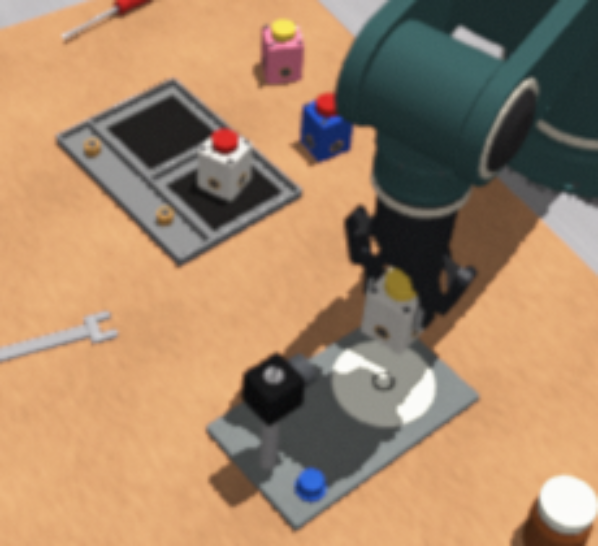

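Yellow's block is centred near crop (392,312), and the expected station point projects to (395,309). It's upright and still. Red stands in the tray at (225,165), and the nuts, visible blue cap, wrench and jar look untouched. Handing in.

```bash
python3 -c "
from station import ctrl
print(ctrl.job_done())"
```

```text
the job is handed in; nothing more can be done
None
```

The yellow-capped cartridge is the heavier one. I handed the job in at about 17 s with it held in front of the inspection camera; no verdict is reported.

- **Weighing:** I lifted the red-capped cartridge clear, felt about 3.3 N at the wrist, and set it back upright in its compartment. The yellow-capped one then read about 5.5 N, with noise of about 0.4 N on either reading.
- **Final pose:** The gripper sits at (0.476, 0.223, 0.134), within 1 mm of the pose I worked out for the disc axis and lens height. The finger opening is a steady 49.4 mm, and the block appears within about 2 camera pixels of where it belongs.
- **Everything else:** In the last picture red stands upright and let go in the tray. The nuts, one blue cap, the wrench, the jar and both look-alikes show no visible change.
- **Not fully checked:** The second blue cap and part of the screwdriver were out of sight in that picture. The arm did not pass near either at low height. No check failed or disagreed.

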